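# Take the filter plate from its covered box and present it at the light panel

## Robot

A 6-joint arm with a two-finger parallel gripper is mounted at the origin on a cart in front of the work surface, level with it; the furniture and walls round the work are solid. World frame = base frame: x ahead of the robot, y to its left, z up, the work surface at z = 0. Lengths are in m, angles in degrees, forces in N, time in s.
With the tool pointing down it reaches from about 0.35 to 0.875 m from the base axis. Payload 4.2 kg.
Tool frame: the origin (TCP) lies midway between the tips of the shut fingers; the grasp point (between the pads) lies 19 mm behind it (r.pinch_z is the distance from the TCP to the grasp point, in m); z points along the fingers, y is the line along which they close (so a half turn about z gives the same grasp; the last joint's range is limited). The gripper opens to 87 mm and grips with 3 to 60 N. Pads are 19 mm wide; open, the fingers measure 117 mm over their backs; the gripper's body (75 mm by 190 mm) begins 51 mm behind the grasp point.
Start: joints at [79.561, 22.042, 0.453, 0, -68.411, -14.817], TCP at [0.267, 0.565, 0.223] pointing down, gripper open.
Joint ranges: [-179.83, 179.83], [-69.29, 118.12], [-61.27, 80.66], [-181.25, 117.63], [-171.15, -9.14], [-177.46, 177.46]. Speed limits (degrees/s): [159.86, 159.86, 180, 180, 180, 180].

## Interface

Orientations are given as a 3x3 rotation matrix whose columns are the frame's x, y, z axes.
In Python, from station import r, imaging, models gives the robot as it stands. The module is installed in compiled form; this text tells all that it offers.
- The arm moves only by the tool apply_moves, never from a script. Its argument "moves" is a list of rows, each a list of 2 entries, a list of its own where there are three numbers: the shift along the tool's x, y, z in m, then the turn about the tool's z in degrees. A call has 1 to 5 rows; each row shifts and turns the commanded pose from where the row before left it, along the tool's axes as they then stand; what a row does not reach is not made up. A row lasts 1/12 s, in which the tool goes at most 41.7 mm and 7.16 degrees, less where a joint would pass 70% of its speed; a pose out of reach is approached as far as the arm can. A call is refused whole if a number of a shift passes 0.0417 or a number of a turn 7.16, either way. A call with a gripper value outside its range is refused whole. "hand" is the finger opening in m, from 0 to 0.087, set as the call begins (left out, the last holds). The fingers move at their own pace and stop on an object; the grip force is fixed at half the most. Time passes only in rows, so rows that do not move let the fingers close. It gives the time, the measured TCP pose, the force, the opening and the grip force at its end, in the units of the state.
- r.sense(): the state, without advancing time (a new reading comes with each control period).
- imaging.capture(name): name is "side" or "top" or "wrist"; returns a dict with "frame" (480x640x3 uint8, blue, green, red), "intrinsics" (3x3 intrinsics, pixels), "eye" and "orientation" of the camera in the world. Camera axes: x right, y down, z forward; pixel columns grow to the right and rows downward; lengths in m; the calibration is good to about 2 mm. A picture is of the moment at which its call begins. There is no depth.
- r.finish_job(): hands the job in; it is judged then, once.
Trained networks look in a picture, given as the dict that the camera call returned (one of the last four; its "shot" number tells which), for a name from the list of things; names that differ only in an ending like _2 or _b are one class to them, and where a whole thing is asked for, a point or a joint stands for the part that bears it (a point fixed in the world has none). Each returns a list of dicts, best first, with "confidence" (0 to 1); they miss things now and then, are a little off and sometimes report something else, mostly with a low value. They report only what shows in the picture. A call takes as long as a camera call.
- models.cut_out(picture, target): "region" (480x640 bool, what is visible of it) and "extent" ([left, top, width, height] as shares, 0 to 1, of the picture: columns of its width, rows of its height, round what is visible of it).
- models.place_of(picture, target): "at" ([column, row] as shares, 0 to 1, of the picture: columns of its width, rows of its height: a listed point, or the origin of a listed thing).
The state is a dict: "time_s": time; "joints": joint angles; "joint_velocities": joint speeds; "effort": joint torques, N m; "tcp_pos": TCP position; "ee_rot": TCP orientation; "wrist_force": force on the tool from outside, world axes, zero at the start; "moment": the same for the moment, N m; "gripper_width": opening from 0.0 (shut) to 1.0 (fully open); "gripper_force": force on a finger pad.
Only numpy, scipy, OpenCV 4.12 (cv2) and the standard library are available. Lean on these libraries where they do the work, as an engineer would, in place of code of your own. Each camera call takes 0.05 s, during which the arm holds its last target. There are 200 camera calls.

## Task

Lift the hinged cover of the grey filter box by its bar until it stands open by itself, then draw out the filter plate (the one with the glass window and the broad grip tab) and hold it upright in front of the white field of the light panel: centred on the field, facing it squarely, a few centimetres from it and not touching it. Finish while still holding the plate there in the gripper, with the cover left open; the blank plate stays seated in the box and the small things on the table are left alone.

Things in the scene. Friction and masses are not known exactly. Their poses are not given: they have to be found in the camera images.
- filter_box: fixed grey block 84 x 130 x 48 mm (x, y, z); origin under its centre, front (-x) roughly to the robot. Two pockets in its top, 62 x 8 mm (x, y), floor 8 mm above the table, 30 mm either side of the middle along y, hold the filter plate and the blank plate in either order. Closed, a grey hood (the cover), 90 x 136 x 43 mm, sits on it and hides them, its top 91 mm above the table
- cover (a joint): hinge of the cover (0.18 kg) along the box's rear top edge: 0 closed, grows as the front is lifted, stop at 2.1 rad (leaning back). Turns freely; released below about 1.1 rad it falls shut, above about 1.3 rad it falls open to the stop
- cover_bar (a point): middle of the round steel pull bar on the cover's front: 10 mm thick, along the box's y, 60 mm clear between its end posts, centre line 36 mm in front of the hood's front wall, 62 mm above the table when closed. It can turn in the grip as the cover swings, on a circle of 126 mm radius about the hinge line
- cover_hinge (a point): point on the hinge line midway along it, 44 mm behind the box's centre and 48 mm above the table; the line runs along the box's y
- filter_plate: loose aluminium plate 60 x 6 x 50 mm (x, y, z), 0.05 to 0.1 kg, with a square glass window 34 x 34 mm, upright in a pocket; on its top edge a grip tab 36 mm wide (x), 8 mm thick (y), 24 mm high. Origin at the middle of its lower edge, z up to the tab, y normal to its faces. In the box the tab's top is 82 mm above the table
- filter_window (a point): centre of the filter plate's glass window, 25 mm above its lower edge
- filter_tab (a point): centre of the gripping zone of the filter plate's tab, 64 mm above the plate's lower edge (10 mm below the tab's top)
- blank_plate: loose plate of the same size and metal without a window, its tab only 14 mm wide; origin and axes as for the filter plate; stays in its pocket
- light_panel: upright light panel 110 mm wide (y), 14 mm thick (x), top 125 mm above the table, on a foot, fixed to the table; origin under its front face, z up, its white face looks to its own -x, roughly to the robot
- panel_field (a point): centre of the square white field (84 x 84 mm) on the panel's front face, 75 mm above the table; axes as the panel (-x points out of the face)
- objective_can: bystander: black round can, 38 mm diameter, 61 mm high, standing on the table; origin at the centre of its underside
- spare_knob: bystander: small black knob, 22 mm diameter and height; origin at the centre of its underside
- round_filter: bystander: small round syringe filter, 27 mm diameter, 20 mm high; origin at the centre of its underside
- joystick_right: obstacle, fixed: a micromanipulator joystick arm between the filter box and the light panel, up to 0.20 m high, within about 0.11 m of its origin on the table (mostly ahead and to the left of it); carry things over it

How it is judged:
By the outcome, as a careful person would: the job done as asked, in the order asked, and still so for the second after the job is handed in, while the arm keeps its last pose, push and grip.
It also fails if it takes over 58 s, if anything falls off the work surface, if the arm or the gripper's body presses on something with over 40 N, if the wrist force passes 120 N, or if a joint passes its speed limit or range.

## Working session

There is one attempt and no reset: what is moved stays moved. The work goes in short steps, Python scripts to look and compute and a tool call to move; the robot and the scene stay as the last step left them, time stands still between calls to the robot, and variables do not carry over. Pictures are saved under pics/ and viewed, at most 12 in all, crops included, and the job is handed in when it is done.

Besides the shell and the picture viewer there is one more tool, called after "Emit:" in YAML: its name, and indented under it one key for each argument. apply_moves: Moves the arm, as the interface text tells. Its arguments: {"type":"object","properties":{"moves":{"type":"array"},"hand":{"type":"number"}},"required":["moves"]}

```bash
mkdir -p pics; cat > h.py <<'E'
import numpy as np, cv2
from station import r, imaging, models
def ray(c,at):
    K=np.array(c["intrinsics"]);R=np.array(c["orientation"])
    d=R@np.linalg.inv(K)@np.array([at[0]*640,at[1]*480,1]);return np.array(c["eye"]),d/np.linalg.norm(d)
def tri(rs):
    A=sum(np.eye(3)-np.outer(d,d) for e,d in rs);b=sum((np.eye(3)-np.outer(d,d))@e for e,d in rs)
    p=np.linalg.solve(A,b);return p,[np.linalg.norm(np.cross(p-e,d)) for e,d in rs]
def atz(rr,z):
    e,d=rr;return e+d*(z-e[2])/d[2]
def proj(c,p):
    q=np.array(c["orientation"]).T@(np.asarray(p)-c["eye"]);q=np.array(c["intrinsics"])@q;return q[:2]/q[2]
E
python3 - <<'E'
from h import *
np.set_printoptions(precision=4,suppress=True)
s=r.sense();print(s["time_s"],s["tcp_pos"],s["ee_rot"],r.pinch_z)
C={}
for n in("side","top"):
    c=imaging.capture(n);C[n]=c;cv2.imwrite(f"pics/{n}0.png",c["frame"]);print(n,c["eye"],np.array(c["orientation"]).tolist())
    for t in["filter_box","cover_bar","cover_hinge","light_panel","panel_field","objective_can","spare_knob","round_filter","joystick_right"]:
        for m in models.place_of(c,t)[:2]:
            print(t,round(m["confidence"],2),np.array(m["at"])*[640,480],atz(ray(c,m["at"]),0))
print(r.sense()["time_s"])
E
```

```text
0.0 [0.2664 0.5647 0.2215] [[ 0.9043 -0.4268 -0.0008]
 [-0.4268 -0.9043 -0.002 ]
 [ 0.0001  0.0022 -1.    ]] 0.0187
side [0.9349 0.709  0.4815] [[-0.8728248589100266, 0.22677008518743078, -0.4321482316668407], [0.48803352331835903, 0.4059557270311845, -0.7726727818475625], [0.00021397700997223714, -0.8853108358958833, -0.46499965382693703]]
filter_box 0.62 [253.888 236.784] [ 0.5889 -0.1793  0.    ]
cover_bar 0.92 [283.968 195.696] [ 0.4385 -0.3478  0.    ]
cover_bar 0.46 [262.592 205.68 ] [ 0.5086 -0.3174  0.    ]
cover_hinge 0.65 [236.288 219.984] [ 0.5908 -0.2735 -0.    ]
light_panel 0.74 [299.392 366.096] [0.6882 0.2158 0.    ]
panel_field 0.57 [262.016 206.688] [ 0.5121 -0.3127  0.    ]
panel_field 0.55 [292.672 321.6  ] [0.6502 0.1197 0.    ]
objective_can 0.73 [467.584 332.016] [0.431  0.2723 0.    ]
spare_knob 0.57 [243.328 285.024] [ 0.6774 -0.017   0.    ]
joystick_right 0.29 [236.608 219.408] [ 0.5891 -0.2759 -0.    ]
top [0.3589 0.0297 1.3283] [[0.001530143383109382, -0.9887423879804522, 0.14962001494432625], [-0.999973629551371, -0.0004506940273072798, 0.007248246460455882], [-0.007099215666880972, -0.14962716025376882, -0.988717004026586]]
filter_box 0.55 [425.216 229.488] [ 0.5833 -0.1861  0.    ]
cover_bar 0.68 [440.192 258.384] [ 0.5202 -0.2168  0.    ]
light_panel 0.7 [243.584 180.   ] [0.6935 0.2103 0.    ]
panel_field 0.78 [238.08  170.688] [0.7146 0.2229 0.    ]
objective_can 0.7 [442.112 260.976] [ 0.5146 -0.2208  0.    ]
objective_can 0.58 [216.32  298.704] [0.4331 0.2633 0.    ]
spare_knob 0.66 [427.2   230.208] [ 0.5817 -0.1904  0.    ]
spare_knob 0.57 [344.32 180.  ] [ 0.6934 -0.0112  0.    ]
round_filter 0.52 [429.632 327.504] [ 0.3728 -0.1905  0.    ]
1.0
```

View pics/side0.png

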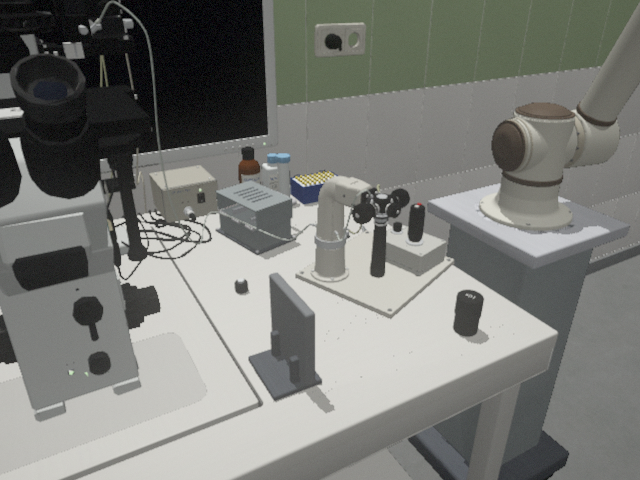

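View pics/top0.png

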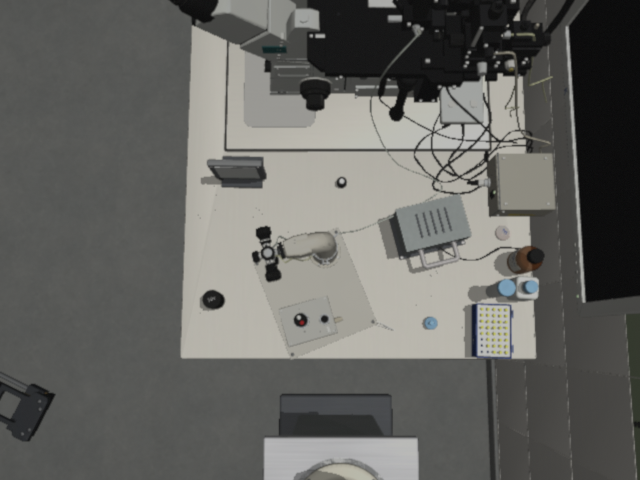

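The top view shows the hooded box at about (432,225) with its bar at (437,258), the panel at (240,172), the joystick arm at (300,248) and the can at (213,299). In the side view the box is at (255,215), the panel back at (292,325) and the knob at (241,286). I'll move the wrist over to the box.

Emit:
apply_moves:
  moves:
    - [[0,0,-0.04],0]
    - [[0.01,0.01,-0.035],0]
    - [[0.0245,0.0308,-0.01],0]
    - [[0.0245,0.0308,-0.01],0]
    - [[0.0245,0.0308,-0.01],0]
  hand: 0.05

```text
time_s: 1.42
tcp_pos: [0.2985, 0.4358, 0.3282]
ee_rot: [[0.905, -0.426, 0.0], [-0.426, -0.905, 0.001], [-0.0, -0.001, -1.0]]
wrist_force: [0.3, 0.6, 0.4]
gripper_width: 0.708
gripper_force: 0.0
```

Emit:
apply_moves:
  moves:
    - [[0.0245,0.0308,0],0]
    - [[0.0245,0.0308,0],0]
    - [[0.0245,0.0308,0],0]
    - [[0.0245,0.0308,0],0]
    - [[0.0245,0.0308,0],0]

```text
time_s: 1.83
tcp_pos: [0.3434, 0.2435, 0.3279]
ee_rot: [[0.905, -0.426, 0.001], [-0.426, -0.905, 0.001], [0.0, -0.001, -1.0]]
wrist_force: [0.9, 0.4, 0.1]
gripper_width: 0.577
gripper_force: 0.0
```

Emit:
apply_moves:
  moves:
    - [[0.0245,0.0308,0],0]
    - [[0.0245,0.0308,0],0]
    - [[0.0245,0.0308,0],0]
    - [[0.0245,0.0308,0],0]
    - [[0.0245,0.0308,0],0]

```text
time_s: 2.25
tcp_pos: [0.3884, 0.052, 0.3281]
ee_rot: [[0.905, -0.426, 0.001], [-0.426, -0.905, 0.001], [0.001, -0.001, -1.0]]
wrist_force: [1.3, -0.2, -0.2]
gripper_width: 0.574
gripper_force: 0.0
```

Emit:
apply_moves:
  moves:
    - [[0.0245,0.0308,0],0]
    - [[0.0245,0.0308,0],0]
    - [[0.0245,0.0308,0],0]
    - [[0.0245,0.0308,0],0]
    - [[0.0,0.0,0],0]

```text
time_s: 2.67
tcp_pos: [0.4251, -0.1046, 0.3273]
ee_rot: [[0.901, -0.434, -0.001], [-0.434, -0.901, -0.002], [0.0, 0.002, -1.0]]
wrist_force: [0.2, 1.4, 0.2]
gripper_width: 0.577
gripper_force: 0.0
```

```bash
python3 - <<'E'
from h import *
np.set_printoptions(precision=4,suppress=True)
s=r.sense();print(s["time_s"],s["tcp_pos"],s["ee_rot"],s["joints"])
c=imaging.capture("wrist");cv2.imwrite("pics/w1.png",c["frame"]);print(c["eye"],c["orientation"])
for t in["filter_box","cover_bar","cover_hinge"]:
    for m in models.place_of(c,t)[:2]: print(t,round(m["confidence"],2),np.array(m["at"])*[640,480],atz(ray(c,m["at"]),.062))
E
```

```text
2.6667 [ 0.4251 -0.1046  0.3273] [[ 0.9007 -0.4344 -0.0007]
 [-0.4344 -0.9007 -0.0015]
 [ 0.      0.0017 -1.    ]] [  7.6444  -0.4137 -13.0007   0.082  -77.4647  56.5905]
[ 0.4985 -0.1401  0.4907] [[-0.4342 -0.8596 -0.2694]
 [-0.9008  0.4146  0.1288]
 [ 0.001   0.2986 -0.9544]]
filter_box 0.86 [318.272  54.   ] [ 0.5747 -0.1791  0.062 ]
cover_bar 0.61 [367.616 102.72 ] [ 0.5041 -0.2089  0.062 ]
```

View pics/w1.png

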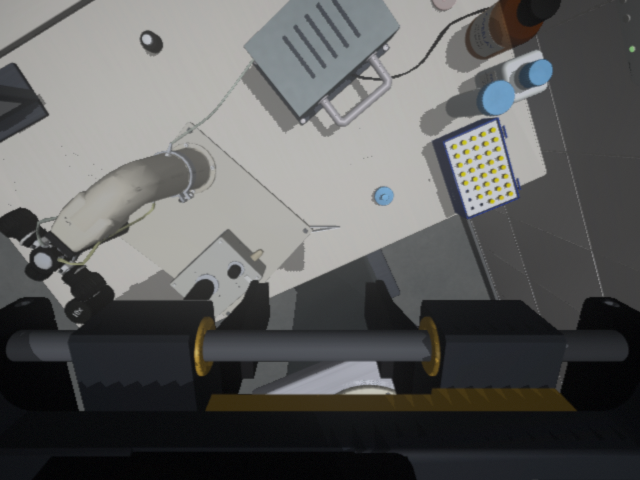

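The wrist view shows the hood at (320,45), with its pull bar running roughly from (342,122) to (390,86). The box yaw is about +15°. Next I'll turn the gripper to match and look from above.

Emit:
apply_moves:
  moves:
    - [[0.038,0,0],0]
    - [[0.038,0,0],0]
    - [[0.038,0,0],0]
    - [[0,0,0],7.0]
    - [[0,0,0],7.0]

```text
time_s: 3.28
tcp_pos: [0.5295, -0.1464, 0.3257]
ee_rot: [[0.772, -0.635, -0.003], [-0.635, -0.772, 0.0], [-0.003, 0.002, -1.0]]
wrist_force: [-0.3, 0.5, -0.0]
gripper_width: 0.572
gripper_force: 0.0
```

Emit:
apply_moves:
  moves:
    - [[0,0,0],7.0]
    - [[0,0,0],7.0]
    - [[0,0,0],7.0]
    - [[0,0,0],7.0]
    - [[0,0,0],7.0]

```text
time_s: 3.7
tcp_pos: [0.528, -0.1456, 0.3279]
ee_rot: [[0.269, -0.963, 0.001], [-0.963, -0.269, 0.0], [-0.0, -0.001, -1.0]]
wrist_force: [-0.6, 0.2, 0.4]
gripper_width: 0.57
gripper_force: 0.0
```

Emit:
apply_moves:
  moves:
    - [[0,0,0],0]
    - [[0,0,0],0]

```text
time_s: 3.87
tcp_pos: [0.528, -0.1463, 0.3278]
ee_rot: [[0.277, -0.961, 0.001], [-0.961, -0.277, 0.0], [0.0, -0.001, -1.0]]
wrist_force: [-0.0, -0.2, -0.3]
gripper_width: 0.574
gripper_force: 0.0
```

```bash
python3 - <<'E'
from h import *
np.set_printoptions(precision=4,suppress=True)
s=r.sense();print(s["time_s"],s["tcp_pos"],s["ee_rot"],s["joints"])
c=imaging.capture("wrist");cv2.imwrite("pics/w2.png",c["frame"])
np.savez("c2.npz",**{k:np.array(v) for k,v in c.items() if k!="shot"})
for t in["filter_box","cover_bar","cover_hinge"]:
    for m in models.place_of(c,t)[:2]: print(t,round(m["confidence"],2),np.array(m["at"])*[640,480],atz(ray(c,m["at"]),.062))
E
```

```text
3.8667 [ 0.528  -0.1463  0.3278] [[ 0.2772 -0.9608  0.0005]
 [-0.9608 -0.2772  0.0001]
 [ 0.0001 -0.0005 -1.    ]] [  1.4723  11.2109   0.2212  -0.0048 -78.9806  14.6239]
filter_box 0.58 [287.296 153.12 ] [ 0.5784 -0.194   0.062 ]
cover_bar 0.69 [349.312 160.992] [ 0.5032 -0.206   0.062 ]
```

View pics/w2.png

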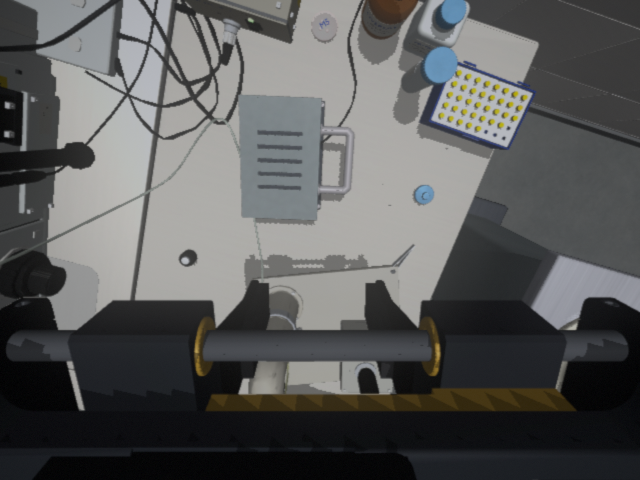

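The wrist view shows the hood top with corners near (240,96), (323,97), (317,221) and (241,219). The rod is almost vertical at column ~349, rows 128–191. I'll zoom in for exact pixels.

```bash
python3 - <<'E'
import cv2
im=cv2.imread("pics/w2.png")[85:235,225:375]
cv2.imwrite("pics/w2z.png",cv2.resize(im,None,fx=4,fy=4,interpolation=cv2.INTER_CUBIC))
E
```

```text
(no output)
```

View pics/w2z.png

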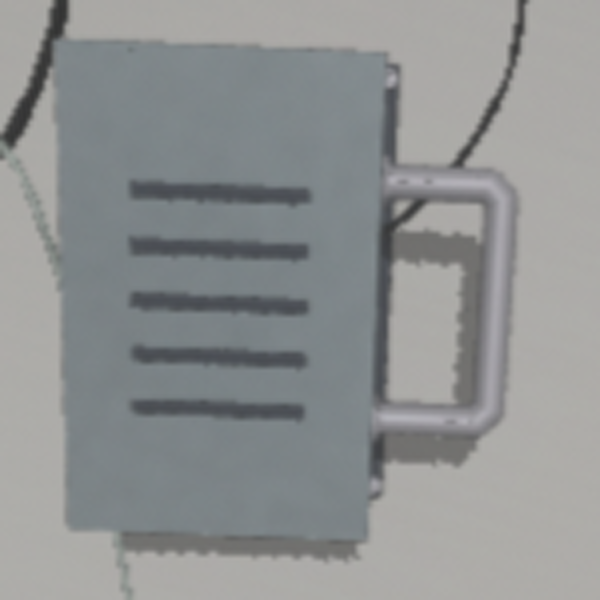

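The zoom shows the hood-top corners at (55,40), (387,52), (367,540) and (67,530), and the rod axis running from (502,195) to (489,410). All are 4x crop pixels.

```bash
cat > fit.py <<'E'
from h import *
from scipy.optimize import least_squares
np.set_printoptions(precision=4,suppress=True)
c=dict(np.load("c2.npz"))
px=np.array([[55,40],[387,52],[367,540],[67,530],[502,195],[489,410]])/4+[225,85]-.4
L=np.array([[45,-68,91],[-45,-68,91],[-45,68,91],[45,68,91],[-81,-30,62],[-81,30,62]])/1e3
def T(q,p): 
    C,S=np.cos(q[2]),np.sin(q[2]);return np.c_[p[:,0]*C-p[:,1]*S+q[0],p[:,0]*S+p[:,1]*C+q[1],p[:,2]+(q[3] if len(q)>3 else 0)]
# rod ends unknown along y -> only use perpendicular (column) + midpoint
def f(q):
    P=np.array([proj(c,x) for x in T(q,L)])-px
    return np.r_[P[:4].ravel(),P[4:,0],P[4:,1].mean()]
for q0 in([.575,-.185,.25],[.575,-.185,.25,0]):
    s=least_squares(f,q0);print(s.x,np.degrees(s.x[2]),s.fun)
    q=s.x
    for n,p in dict(bar=[-.081,0,.062],hinge=[.044,0,.048],pA=[0,.03,.072],pB=[0,-.03,.072]).items(): print(n,T(q,np.array([p])))
E
python3 fit.py
python3 - <<'E'
from h import *
# triangulate bar from net detections
import numpy as np
c=[imaging.capture(n) for n in("side","top","wrist")]
rs=[]
for x in c:
    m=models.place_of(x,"cover_bar")
    for k in m[:2]: print(k["confidence"],np.array(k["at"])*[640,480])
    rs.append(ray(x,m[0]["at"]))
print(tri(rs),tri(rs[1:]))
E
```

```text
[ 0.583  -0.1859  0.2436] 13.958986694803492 [-0.2502 -0.3882  0.058  -0.0239  0.3635  0.1764  0.2935 -0.0712 -0.2596
 -0.1908  0.3795]
bar [[ 0.5044 -0.2055  0.062 ]]
hinge [[ 0.6257 -0.1753  0.048 ]]
pA [[ 0.5758 -0.1568  0.072 ]]
pB [[ 0.5903 -0.215   0.072 ]]
[ 0.583  -0.1859  0.2436 -0.0003] 13.95917775975263 [-0.1985 -0.3433  0.0401  0.0178  0.3512  0.1221  0.3378 -0.1232 -0.2971
 -0.2242  0.3702]
bar [[ 0.5044 -0.2054  0.0617]]
hinge [[ 0.6257 -0.1753  0.0477]]
pA [[ 0.5758 -0.1568  0.0717]]
pB [[ 0.5903 -0.215   0.0717]]
0.75 [283.904 195.696]
0.51 [257.216 236.688]
0.81 [437.632 260.304]
0.8 [350.016 161.376]
0.64 [190.912 251.904]
(array([ 0.50552537, -0.20359097,  0.06534106]), [np.float64(0.000781826014352911), np.float64(0.005048104330129729), np.float64(0.0051264509706206)]) (array([ 0.50520597, -0.20361336,  0.0618467 ]), [np.float64(0.005042443122697246), np.float64(0.005042443122697127)])
```

The fit residuals are under 0.4 px and agree with the triangulated bar height. I'll align over the bar and descend with a small opening.

Emit:
apply_moves:
  moves:
    - [[0,0,0],2.1]
    - [[0.026,0.0186,0.02],0]
    - [[0.026,0.0186,0.02],0]
    - [[0,0,0.04],0]
    - [[0,0,0.04],0]
  hand: 0.026

```text
time_s: 4.78
tcp_pos: [0.5041, -0.2089, 0.2078]
ee_rot: [[0.234, -0.972, 0.005], [-0.972, -0.234, -0.001], [0.002, -0.004, -1.0]]
wrist_force: [2.1, 0.5, -1.2]
gripper_width: 0.326
gripper_force: 0.0
```

Emit:
apply_moves:
  moves:
    - [[0,0,0.035],0]
    - [[0,0,0.015],0]
    - [[0,0,0],0]
    - [[0,0,0],0]

```text
time_s: 5.12
tcp_pos: [0.504, -0.2076, 0.1574]
ee_rot: [[0.236, -0.972, -0.001], [-0.972, -0.236, -0.001], [0.0, 0.001, -1.0]]
wrist_force: [0.8, 0.9, 0.6]
gripper_width: 0.305
gripper_force: 0.0
```

```bash
python3 - <<'E'
from h import *
s=r.sense();p=np.array(s["tcp_pos"]);R=np.array(s["ee_rot"]);print(p,R.round(3).tolist(),s["gripper_width"]*87)
print(R.T@(np.array([.5044,-.2055,.045])-p))
c=imaging.capture("wrist");im=c["frame"]
cv2.imwrite("pics/w3.png",im)
b=proj(c,[.5044,-.2055,.062]);print(b, [np.array(m["at"])*[640,480] for m in models.place_of(c,"cover_bar")[:2]])
E
```

```text
[ 0.50401093 -0.20759042  0.15738568] [[0.236, -0.972, -0.001], [-0.972, -0.236, -0.001], [0.0, 0.001, -1.0]] 26.518211188863994
[-0.00196583 -0.00101995  0.11238397]
[314.51119426 244.82365145] [array([316.672, 246.48 ])]
```

View pics/w3.png

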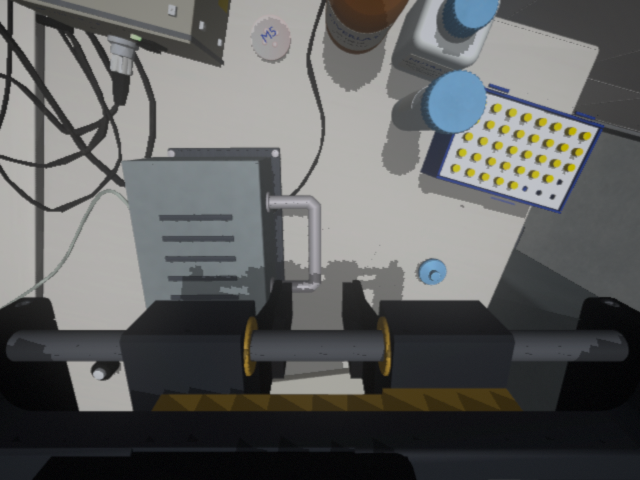

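The rod runs between the two fingers at column ~315, and the bottles stay clear of the body. Next I descend and grip.

Emit:
apply_moves:
  moves:
    - [[-0.002,-0.001,0.035],0]
    - [[0,0,0.035],0]
    - [[0,0,0.03],0]
    - [[0,0,0.012],0]
    - [[0,0,0],0]

```text
time_s: 5.63
tcp_pos: [0.5036, -0.2049, 0.0441]
ee_rot: [[0.236, -0.972, -0.003], [-0.972, -0.236, 0.001], [-0.001, 0.003, -1.0]]
wrist_force: [-0.8, -0.0, 0.5]
gripper_width: 0.298
gripper_force: 0.0
```

Emit:
apply_moves:
  moves:
    - [[0,0,0],0]
    - [[0,0,0],0]
    - [[0,0,0],0]
    - [[0,0,0],0]
    - [[0,0,0],0]
  hand: 0

```text
time_s: 6.05
tcp_pos: [0.5054, -0.2054, 0.0475]
ee_rot: [[0.236, -0.972, 0.003], [-0.972, -0.236, -0.001], [0.001, -0.003, -1.0]]
wrist_force: [-1.5, 0.3, 6.6]
gripper_width: 0.105
gripper_force: 30.0
```

Emit:
apply_moves:
  moves:
    - [[0,-0.0017,-0.011],0]
    - [[0,-0.0026,-0.0105],0]
    - [[0,-0.0036,-0.0104],0]
    - [[0,-0.0044,-0.0101],0]
    - [[0,-0.0053,-0.0096],0]

```text
time_s: 6.47
tcp_pos: [0.5206, -0.2015, 0.0978]
ee_rot: [[0.236, -0.972, -0.002], [-0.972, -0.236, -0.001], [0.0, 0.002, -1.0]]
wrist_force: [-0.9, -4.1, -2.2]
gripper_width: 0.102
gripper_force: 30.0
```

Emit:
apply_moves:
  moves:
    - [[0,-0.0061,-0.0091],0]
    - [[0,-0.0069,-0.0086],0]
    - [[0,-0.0076,-0.0079],0]
    - [[0,-0.0083,-0.0072],0]
    - [[0,-0.0089,-0.0065],0]

```text
time_s: 6.88
tcp_pos: [0.5537, -0.1934, 0.1379]
ee_rot: [[0.235, -0.972, -0.01], [-0.972, -0.235, -0.002], [-0.001, 0.01, -1.0]]
wrist_force: [-10.1, -3.7, 9.5]
gripper_width: 0.101
gripper_force: 30.0
```

Emit:
apply_moves:
  moves:
    - [[0,-0.0094,-0.0056],0]
    - [[0,-0.0099,-0.0049],0]
    - [[0,-0.0103,-0.004],0]
    - [[0,-0.0105,-0.003],0]
    - [[0,-0.0108,-0.0021],0]

```text
time_s: 7.3
tcp_pos: [0.6074, -0.1803, 0.159]
ee_rot: [[0.236, -0.972, 0.001], [-0.972, -0.236, -0.001], [0.001, -0.0, -1.0]]
wrist_force: [-3.9, -0.3, 4.1]
gripper_width: 0.103
gripper_force: 30.0
```

Emit:
apply_moves:
  moves:
    - [[0,-0.0109,-0.0012],0]
    - [[0,-0.011,-0.0002],0]
    - [[0,-0.0109,0.0007],0]
    - [[0,-0.0108,0.0016],0]
    - [[0,0,0],0]

```text
time_s: 7.72
tcp_pos: [0.6524, -0.1692, 0.1559]
ee_rot: [[0.237, -0.971, 0.003], [-0.971, -0.237, -0.0], [0.001, -0.003, -1.0]]
wrist_force: [1.1, 1.7, 3.9]
gripper_width: 0.104
gripper_force: 30.0
```

The cover is at about 95°. I'll release it and lift away.

Emit:
apply_moves:
  moves:
    - [[0,0,0],0]
    - [[0,0,0],0]
    - [[0,0,0],0]
  hand: 0.035

```text
time_s: 7.97
tcp_pos: [0.6494, -0.1697, 0.1547]
ee_rot: [[0.235, -0.972, -0.001], [-0.972, -0.235, 0.0], [-0.001, 0.001, -1.0]]
wrist_force: [0.4, 0.5, 0.3]
gripper_width: 0.252
gripper_force: 0.2
```

Emit:
apply_moves:
  moves:
    - [[0,-0.002,-0.02],0]
    - [[0,0,-0.03],0]
    - [[0,0,-0.04],0]
    - [[0,0.03,-0.02],0]
    - [[0,0.035,0],0]

```text
time_s: 8.38
tcp_pos: [0.5914, -0.1852, 0.2701]
ee_rot: [[0.237, -0.971, 0.01], [-0.971, -0.237, -0.003], [0.005, -0.009, -1.0]]
wrist_force: [0.2, -0.6, 0.9]
gripper_width: 0.395
gripper_force: 0.0
```

Emit:
apply_moves:
  moves:
    - [[0,0.02,0],0]
    - [[0,0.02,0],0]
    - [[0,0,0],0]
    - [[0,0,0],0]

```text
time_s: 8.72
tcp_pos: [0.5487, -0.1945, 0.2656]
ee_rot: [[0.235, -0.972, 0.0], [-0.972, -0.235, 0.0], [-0.0, -0.0, -1.0]]
wrist_force: [0.1, -0.1, -0.0]
gripper_width: 0.402
gripper_force: 0.0
```

```bash
python3 - <<'E'
from h import *
np.set_printoptions(precision=4,suppress=True)
s=r.sense();print(s["time_s"],s["tcp_pos"],s["wrist_force"])
for n in("wrist","side","top"):
    c=imaging.capture(n);cv2.imwrite(f"pics/{n}4.png",c["frame"])
    for t,z in(("filter_tab",.072),("filter_plate",.008),("blank_plate",.008),("cover_bar",.15)):
        for m in models.place_of(c,t)[:2]: print(n,t,round(m["confidence"],2),np.array(m["at"])*[640,480],atz(ray(c,m["at"]),z))
E
python3 -c "
import cv2,numpy as np
a=cv2.imread('pics/wrist4.png');b=cv2.imread('pics/top4.png')[150:300,340:540];c=cv2.imread('pics/side4.png')[130:280,180:380]
cv2.imwrite('pics/m4.png',np.vstack([cv2.resize(a[:330],(640,330)),np.hstack([cv2.resize(b,(320,240)),cv2.resize(c,(320,240))])]))"
```

```text
8.7167 [ 0.5487 -0.1945  0.2656] [ 0.1336 -0.056  -0.0352]
wrist filter_tab 0.87 [283.712 243.216] [ 0.5757 -0.155   0.072 ]
wrist filter_plate 0.91 [288.832 226.608] [ 0.5755 -0.1568  0.008 ]
wrist blank_plate 0.87 [284.8   176.496] [ 0.5936 -0.2173  0.008 ]
wrist cover_bar 0.74 [135.616 237.408] [ 0.6974 -0.1565  0.15  ]
wrist cover_bar 0.71 [287.104 232.08 ] [ 0.5731 -0.1915  0.15  ]
side filter_tab 0.55 [262.208 208.608] [ 0.5788 -0.1511  0.072 ]
side cover_bar 0.81 [197.888 181.296] [ 0.6985 -0.1545  0.15  ]
side cover_bar 0.51 [261.376 204.816] [ 0.6417 -0.0018  0.15  ]
top filter_tab 0.72 [418.88  226.608] [ 0.5771 -0.1616  0.072 ]
top filter_plate 0.47 [412.992 234.576] [ 0.5708 -0.1583  0.008 ]
top blank_plate 0.52 [440.704 226.416] [ 0.5886 -0.2183  0.008 ]
```

View pics/m4.png

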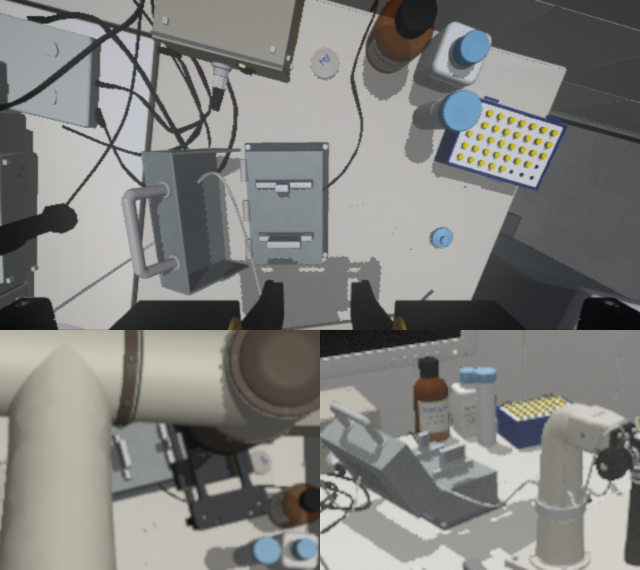

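The cover is open at its stop. The broad filter tab is at (287,244) in the wrist view, in the +y pocket, and the blank's narrow tab is at (285,187). Both match the box fit, so I turn 90° and go over the filter tab.

Emit:
apply_moves:
  moves:
    - [[0,0,0],6.92]
    - [[0,0,0],6.92]
    - [[0,0,0],6.92]
    - [[0,0,0],6.92]
    - [[0,0,0],6.92]
  hand: 0.03

```text
time_s: 9.88
tcp_pos: [0.55, -0.194, 0.2652]
ee_rot: [[-0.363, -0.932, 0.0], [-0.932, 0.363, -0.0], [-0.0, -0.0, -1.0]]
wrist_force: [-0.7, -0.3, -0.7]
gripper_width: 0.345
gripper_force: 0.0
```

Emit:
apply_moves:
  moves:
    - [[0,0,0],6.92]
    - [[0,0,0],6.92]
    - [[0,0,0],6.92]
    - [[0,0,0],6.92]
    - [[0,0,0],6.92]

```text
time_s: 10.3
tcp_pos: [0.55, -0.194, 0.2652]
ee_rot: [[-0.828, -0.561, 0.0], [-0.561, 0.828, -0.0], [-0.0, -0.0, -1.0]]
wrist_force: [-0.8, 0.9, -0.1]
gripper_width: 0.346
gripper_force: 0.0
```

Emit:
apply_moves:
  moves:
    - [[0,0,0],6.92]
    - [[0,0,0],6.92]
    - [[0,0,0],6.92]
    - [[-0.0178,0.0152,0.02],0]
    - [[-0.0178,0.0152,0.02],0]

```text
time_s: 10.72
tcp_pos: [0.5782, -0.1565, 0.2265]
ee_rot: [[-0.972, -0.234, 0.005], [-0.234, 0.972, -0.0], [-0.004, -0.001, -1.0]]
wrist_force: [1.1, -0.7, -0.8]
gripper_width: 0.345
gripper_force: 0.0
```

Emit:
apply_moves:
  moves:
    - [[0,0,0.025],0]
    - [[0,0,0.025],0]
    - [[0,0,0.01],0]
    - [[0,0,0],0]
    - [[0,0,0],0]

```text
time_s: 11.13
tcp_pos: [0.5778, -0.1564, 0.1657]
ee_rot: [[-0.972, -0.237, 0.0], [-0.237, 0.972, -0.001], [-0.0, -0.001, -1.0]]
wrist_force: [0.1, -0.7, 0.4]
gripper_width: 0.344
gripper_force: 0.0
```

```bash
python3 - <<'E'
from h import *
np.set_printoptions(precision=4,suppress=True)
s=r.sense();p=np.array(s["tcp_pos"]);R=np.array(s["ee_rot"]);print(s["time_s"],p,R.tolist(),s["gripper_width"]*87,s["joints"])
print(R.T@(np.array([.5758,-.1568,.053])-p), "yaw",np.degrees(np.arctan2(R[1,0],R[0,0])))
cs=imaging.capture("side");c=imaging.capture("wrist");rs=[]
for x in(c,cs):
    m=models.place_of(x,"filter_tab")
    for k in m[:2]: print(k["confidence"],np.array(k["at"])*[640,480],atz(ray(x,k["at"]),.072))
    if m: rs.append(ray(x,m[0]["at"]))
if len(rs)>1: print(tri(rs))
print(proj(c,[.5758,-.1568,.072]))
for t in("filter_plate","blank_plate"):
    for k in models.place_of(c,t)[:1]:print(t,k["confidence"],np.array(k["at"])*[640,480],atz(ray(c,k["at"]),.008))
cv2.imwrite("pics/w5.png",c["frame"])
E
```

```text
11.1333 [ 0.5778 -0.1564  0.1657] [[-0.9715722729646046, -0.23674306744908385, 0.00019601324079281492], [-0.2367431483318658, 0.9715719778666285, -0.0007573257183016213], [-1.1149358436198245e-05, -0.0007822014612448533, -0.9999996940182362]] 29.951048991697068 [  0.3575  22.0504  -8.1469   0.0503 -59.7917 -76.6884]
[0.002  0.0002 0.1127] yaw -166.30560229369044
0.88 [317.12 243.6 ] [ 0.5779 -0.156   0.072 ]
0.73 [262.784 205.824] [ 0.5723 -0.1631  0.072 ]
(array([ 0.576 , -0.1559,  0.0757]), [np.float64(0.0007430977597649835), np.float64(0.0007430977597651959)])
[316.732  240.9624]
filter_plate 0.62 [316.224 222.912] [ 0.5776 -0.1569  0.008 ]
blank_plate 0.69 [252.928 219.216] [ 0.5885 -0.2172  0.008 ]
```

View pics/w5.png

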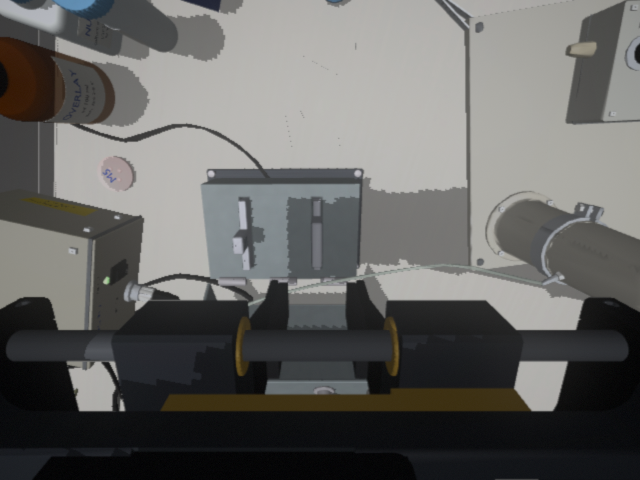

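The broad tab sits at (317,243), midway between the fingers. I'll descend, grip, and lift straight up.

Emit:
apply_moves:
  moves:
    - [[0.001,0,0.035],-0.26]
    - [[0,0,0.035],0]
    - [[0,0,0.03],0]
    - [[0,0,0.0125],0]
    - [[0,0,0],0]

```text
time_s: 11.85
tcp_pos: [0.5752, -0.1563, 0.0506]
ee_rot: [[-0.97, -0.241, -0.004], [-0.241, 0.971, -0.0], [0.004, 0.001, -1.0]]
wrist_force: [-0.7, -0.1, 0.2]
gripper_width: 0.347
gripper_force: 0.0
```

Emit:
apply_moves:
  moves:
    - [[0,0,0],0]
    - [[0,0,0],0]
    - [[0,0,0],0]
    - [[0,0,0],0]
    - [[0,0,0],0]
  hand: 0

```text
time_s: 12.27
tcp_pos: [0.5769, -0.1563, 0.0535]
ee_rot: [[-0.971, -0.241, 0.002], [-0.241, 0.971, 0.0], [-0.002, -0.0, -1.0]]
wrist_force: [-0.8, 1.5, 2.3]
gripper_width: 0.089
gripper_force: 30.0
```

Emit:
apply_moves:
  moves:
    - [[0,0,-0.01],0]
    - [[0,0,-0.015],0]
    - [[0,0,-0.015],0]
    - [[0,0,-0.02],0]
    - [[0,0,-0.03],0]

```text
time_s: 12.68
tcp_pos: [0.5745, -0.156, 0.1419]
ee_rot: [[-0.971, -0.24, -0.005], [-0.24, 0.971, 0.001], [0.005, 0.002, -1.0]]
wrist_force: [0.9, -0.8, 0.4]
gripper_width: 0.085
gripper_force: 30.0
```

Emit:
apply_moves:
  moves:
    - [[0,0,-0.04],0]
    - [[0,0,-0.0417],0]
    - [[0,0,-0.0417],0]
    - [[0,0,-0.0417],0]
    - [[0,0,-0.01],-5]

```text
time_s: 13.1
tcp_pos: [0.5783, -0.1573, 0.3274]
ee_rot: [[-0.945, -0.326, 0.014], [-0.326, 0.945, -0.003], [-0.013, -0.008, -1.0]]
wrist_force: [0.8, -0.2, 0.3]
gripper_width: 0.088
gripper_force: 30.0
```

Emit:
apply_moves:
  moves:
    - [[0,0,0],-7.1]
    - [[0,0,0],-7.1]
    - [[0,0,0],-7.1]
    - [[0,0,0],-7.1]
    - [[0,0,0],-7.1]

```text
time_s: 13.52
tcp_pos: [0.5758, -0.1562, 0.3183]
ee_rot: [[-0.577, -0.817, -0.0], [-0.817, 0.577, 0.0], [-0.0, 0.0, -1.0]]
wrist_force: [-0.2, 0.5, -1.7]
gripper_width: 0.091
gripper_force: 30.0
```

Emit:
apply_moves:
  moves:
    - [[0,0,0],-7.1]
    - [[0,0,0],-7.1]
    - [[0,0,0],-7.1]
    - [[0,0,0],-7.1]
    - [[0,0,0],-7.1]

```text
time_s: 13.93
tcp_pos: [0.5758, -0.1562, 0.3183]
ee_rot: [[0.005, -1.0, -0.0], [-1.0, -0.005, 0.0], [-0.0, 0.0, -1.0]]
wrist_force: [-0.7, -0.7, -0.7]
gripper_width: 0.09
gripper_force: 30.0
```

Emit:
apply_moves:
  moves:
    - [[-0.038,0.003,0],0]
    - [[-0.038,0.003,0],0]
    - [[-0.038,0.003,0],0]
    - [[-0.038,0.003,0],0]
    - [[-0.038,0.003,0],0]

```text
time_s: 14.35
tcp_pos: [0.5606, 0.0351, 0.3185]
ee_rot: [[-0.001, -1.0, 0.0], [-1.0, 0.001, 0.0], [-0.0, -0.0, -1.0]]
wrist_force: [0.5, -0.3, -0.1]
gripper_width: 0.09
gripper_force: 30.0
```

Emit:
apply_moves:
  moves:
    - [[-0.038,0.003,0],0]
    - [[-0.038,0.003,0],0]
    - [[0,0,0],0]
    - [[0,0,0],0]

```text
time_s: 14.68
tcp_pos: [0.5549, 0.1115, 0.3181]
ee_rot: [[0.003, -1.0, -0.0], [-1.0, -0.003, 0.0], [-0.0, 0.0, -1.0]]
wrist_force: [-1.0, -1.0, -1.1]
gripper_width: 0.087
gripper_force: 30.0
```

```bash
python3 - <<'E'
from h import *
np.set_printoptions(precision=4,suppress=True)
s=r.sense();p=np.array(s["tcp_pos"]);R=np.array(s["ee_rot"]);print(s["time_s"],p,R.tolist(),s["gripper_width"]*87,s["joints"])
c=imaging.capture("wrist");cv2.imwrite("pics/w6.png",c["frame"])
np.savez("c6.npz",**{k:np.array(v) for k,v in c.items() if k!="shot"})
for t,z in(("panel_field",.075),("light_panel",0),("filter_window",.29)):
    for m in models.place_of(c,t)[:2]: print(t,round(m["confidence"],2),np.array(m["at"])*[640,480],atz(ray(c,m["at"]),z))
E
```

```text
14.6833 [0.5549 0.1115 0.3181] [[0.0026304748106494576, -0.9999965013689042, -0.0002790201092943933], [-0.9999965345935202, -0.0026305044888664418, 0.00010605227247521178], [-0.00010678586508742153, 0.00027874017454491, -0.9999999554503461]] 7.585902040178784 [ 27.7538  13.3125   1.5866  -0.0131 -78.2854 -27.6004]
panel_field 0.67 [211.52  281.088] [0.6895 0.2108 0.075 ]
light_panel 0.9 [223.616 266.88 ] [0.6941 0.221  0.    ]
filter_window 0.78 [315.2   281.184] [0.555  0.1147 0.29  ]
filter_window 0.41 [318.528 318.72 ] [0.5528 0.1404 0.29  ]
```

View pics/w6.png

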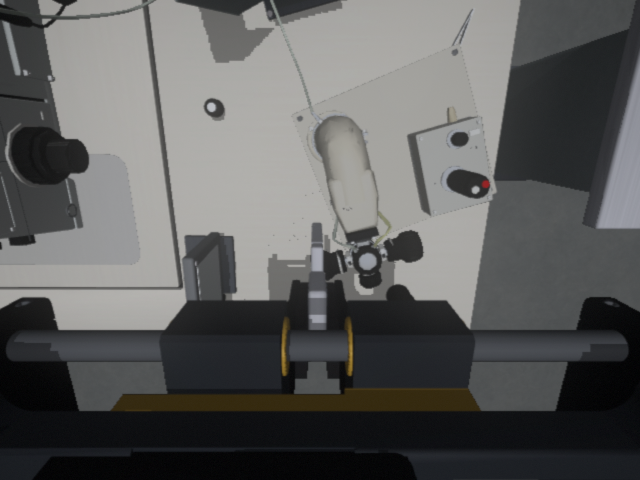

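The panel is seen at (210,265), left of the held plate, and its near end is hidden by the gripper. I'll go 0.1 m further in +y for a full view.

Emit:
apply_moves:
  moves:
    - [[-0.035,0,0],0]
    - [[-0.035,0,0],0]
    - [[-0.03,0,0],0]
    - [[0,0,0],0]
    - [[0,0,0],0]

```text
time_s: 15.3
tcp_pos: [0.5559, 0.2098, 0.3172]
ee_rot: [[-0.001, -1.0, -0.001], [-1.0, 0.001, -0.001], [0.001, 0.001, -1.0]]
wrist_force: [0.2, -0.9, -1.0]
gripper_width: 0.091
gripper_force: 30.0
```

```bash
python3 - <<'E'
from h import *
np.set_printoptions(precision=4,suppress=True)
s=r.sense();p=np.array(s["tcp_pos"]);R=np.array(s["ee_rot"]);print(s["time_s"],p)
ct=imaging.capture("top");c=imaging.capture("wrist")
np.savez("c7.npz",**{k:np.array(v) for k,v in c.items() if k!="shot"})
np.savez("ct7.npz",**{k:np.array(v) for k,v in ct.items() if k!="shot"})
for x in(c,ct):
  for t,z in(("panel_field",.075),("light_panel",0),("filter_window",.2980)):
    for m in models.place_of(x,t)[:2]: print(t,round(m["confidence"],2),np.array(m["at"])*[640,480],atz(ray(x,m["at"]),z))
a=cv2.resize(c["frame"][140:310,150:350],(800,680))[:590]
cv2.imwrite("pics/m7.png",a)
E
```

```text
15.3 [0.5559 0.2098 0.3172]
panel_field 0.61 [203.328 212.016] [0.6921 0.2163 0.075 ]
light_panel 0.61 [217.408 199.008] [0.6956 0.2141 0.    ]
filter_window 0.57 [315.52  282.816] [0.5558 0.2093 0.298 ]
panel_field 0.7 [234.624 171.6  ] [0.6925 0.2191 0.075 ]
light_panel 0.89 [243.52  181.392] [0.6904 0.2104 0.    ]
```

View pics/m7.png

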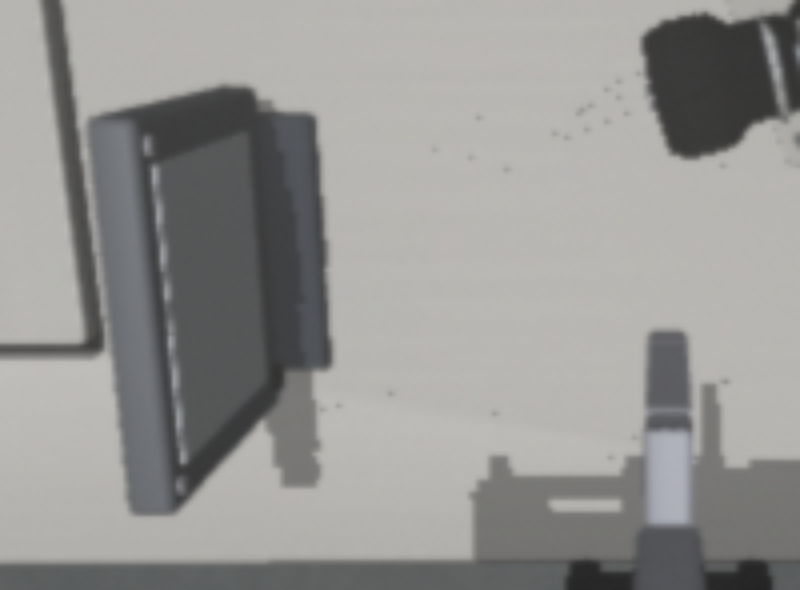

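The crop shows the panel's front top edge from (138,120) to (176,513), and the field corners near (157,165), (185,465), (250,130) and (270,378). The held plate is seen edge-on at (668,400). I'll fit the panel pose now.

```bash
cat > fitp.py <<'E'
from h import *
from scipy.optimize import least_squares
np.set_printoptions(precision=4,suppress=True)
c=dict(np.load("c7.npz"))
px=np.array([[138,120],[176,513],[90,120],[133,515],[157,165],[185,465],[250,130],[270,380]])/4+[150,140]-.4
L=np.array([[0,-55,125],[0,55,125],[14,-55,125],[14,55,125],[0,-42,117],[0,42,117],[0,-42,33],[0,42,33]])/1e3
def T(q,p):
    C,S=np.cos(q[2]),np.sin(q[2]);return np.c_[p[:,0]*C-p[:,1]*S+q[0],p[:,0]*S+p[:,1]*C+q[1],p[:,2]]
for loss in("linear","soft_l1"):
    s=least_squares(lambda q:(np.array([proj(c,x) for x in T(q,L)])-px).ravel(),[.69,.21,0],loss=loss,f_scale=.5)
    q=s.x;print(q,np.degrees(q[2]),(np.array([proj(c,x) for x in T(q,L)])-px).round(1).tolist())
# direct: top front edge rays at z=.125
e=[atz(ray(c,p/[640,480]),.125) for p in px[:2]];d=e[1]-e[0];print("edge",(e[0]+e[1])/2,np.linalg.norm(d),np.degrees(np.arctan2(-d[0],d[1])))
ct=dict(np.load("ct7.npz"));print(proj(ct,T(q,L)[0]),proj(ct,T(q,L)[1]))
E
python3 fitp.py
```

```text
[ 0.6904  0.2154 -0.0181] -1.0367892219517987 [[0.8, -0.7], [1.0, 1.3], [-0.9, -0.9], [-0.8, 0.6], [0.1, -0.1], [0.1, -0.1], [0.0, 0.2], [-0.4, 0.2]]
[ 0.6904  0.2154 -0.0167] -0.9595063447429525 [[0.8, -0.7], [1.1, 1.3], [-1.0, -0.9], [-0.7, 0.6], [0.0, -0.1], [0.2, -0.1], [-0.0, 0.2], [-0.3, 0.3]]
edge [0.6914 0.2149 0.125 ] 0.10778397415768434 -1.0798024979689684
[260.3076 166.5909] [205.3793 165.7191]
```

```bash
python3 - <<'E'
from h import *
np.set_printoptions(precision=4,suppress=True)
c=dict(np.load("c6.npz"))
for p in([330,265],[408,245],[370,280],[400,295]): print([atz(ray(c,np.array(p)/[640,480]),z) for z in(.13,.18)])
s=r.sense();p=np.array(s["tcp_pos"]);R=np.array(s["ee_rot"]);print(p,R.T@(np.array([.6504,.2161,.0955])-p))
E
```

```text
[array([0.5393, 0.1667, 0.13  ]), array([0.5414, 0.1471, 0.18  ])]
[array([0.4554, 0.1433, 0.13  ]), array([0.4695, 0.1271, 0.18  ])]
[array([0.4944, 0.1845, 0.13  ]), array([0.5029, 0.1624, 0.18  ])]
[array([0.4596, 0.2028, 0.13  ]), array([0.4731, 0.1781, 0.18  ])]
[0.5559 0.2089 0.3179] [-0.0074 -0.0944  0.2224]
```

The joystick knob nears the body corner by about 1 cm, so I'll use 35 mm standoff and descend in steps watching the force.

Emit:
apply_moves:
  moves:
    - [[-0.0025,-0.033,0],0.9]
    - [[-0.0025,-0.033,0],0]
    - [[-0.0023,-0.033,0],0]
    - [[0,0,0.02],0]
    - [[0,0,0.02],0]

```text
time_s: 16.12
tcp_pos: [0.6571, 0.2157, 0.2766]
ee_rot: [[-0.019, -1.0, 0.001], [-1.0, 0.019, 0.001], [-0.001, -0.001, -1.0]]
wrist_force: [0.4, -0.0, -2.3]
gripper_width: 0.087
gripper_force: 30.0
```

Emit:
apply_moves:
  moves:
    - [[0,0,0.02],0]
    - [[0,0,0.02],0]
    - [[0,0,0.02],0]
    - [[0,0,0.01],0]
    - [[0,0,0.0],0]

```text
time_s: 16.53
tcp_pos: [0.6535, 0.2151, 0.2045]
ee_rot: [[-0.017, -1.0, -0.006], [-1.0, 0.017, -0.002], [0.003, 0.005, -1.0]]
wrist_force: [-0.1, -0.5, -1.5]
gripper_width: 0.093
gripper_force: 30.0
```

```bash
python3 - <<'E'
from h import *
np.set_printoptions(precision=4,suppress=True)
s=r.sense();p=np.array(s["tcp_pos"]);R=np.array(s["ee_rot"]);print(s["time_s"],p,s["wrist_force"],"yaw",np.degrees(np.arctan2(R[1,0],R[0,0])),R.T@(np.array([.6554,.2160,.0955])-p))
a=imaging.capture("side");b=imaging.capture("wrist")
cv2.imwrite("pics/m8.png",np.hstack([cv2.resize(a["frame"][200:420,180:420],(400,367)),cv2.resize(b["frame"][100:360,160:440],(400,371))[:367]]))
for x in(a,b):
  for m in models.place_of(x,"filter_window")[:1]: print(m["confidence"],atz(ray(x,m["at"]),p[2]-.0205))
E
```

```text
16.5333 [0.6535 0.2151 0.2045] [-0.0568 -0.4892 -1.4631] yaw -90.99107998025971 [-0.0012 -0.0025  0.1089]
0.94 [0.6509 0.2144 0.184 ]
0.8 [0.6544 0.2152 0.184 ]
```

View pics/m8.png

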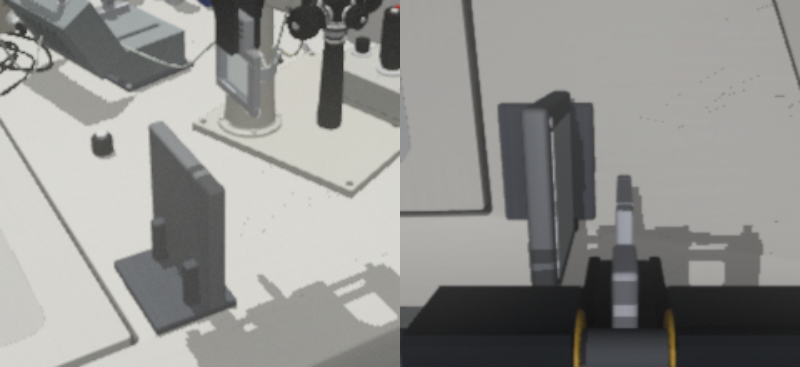

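The plate hangs upright in the grip, in front of the panel and clear of it. The cover is still open and the other things stand untouched. I'll descend the rest.

Emit:
apply_moves:
  moves:
    - [[-0.001,-0.001,0.012],0]
    - [[0,0,0.016],0]
    - [[0,0,0.016],0]
    - [[0,0,0.016],0]
    - [[0,0,0.01],0]

```text
time_s: 17.15
tcp_pos: [0.6552, 0.2168, 0.1358]
ee_rot: [[-0.017, -1.0, -0.002], [-1.0, 0.017, -0.0], [0.0, 0.002, -1.0]]
wrist_force: [0.1, -0.0, -1.8]
gripper_width: 0.089
gripper_force: 30.0
```

Emit:
apply_moves:
  moves:
    - [[0,0,0.01],0]
    - [[0,0,0.01],0]
    - [[0,0,0.01],0]
    - [[0,0,0.008],0]
    - [[0,0,0],0]

```text
time_s: 17.57
tcp_pos: [0.6548, 0.2165, 0.0974]
ee_rot: [[-0.017, -1.0, -0.003], [-1.0, 0.017, -0.001], [0.001, 0.003, -1.0]]
wrist_force: [-0.1, -0.1, -1.1]
gripper_width: 0.091
gripper_force: 30.0
```

Emit:
apply_moves:
  moves:
    - [[0,0,0],0]
    - [[0,0,0],0]
    - [[0,0,0],0]
    - [[0,0,0],0]
    - [[0,0,0],0]

```text
time_s: 17.98
tcp_pos: [0.6561, 0.217, 0.1003]
ee_rot: [[-0.017, -1.0, 0.001], [-1.0, 0.017, 0.001], [-0.001, -0.001, -1.0]]
wrist_force: [0.1, 0.0, -0.7]
gripper_width: 0.086
gripper_force: 30.0
```

```bash
python3 - <<'E'
from h import *
np.set_printoptions(precision=4,suppress=True)
for i in range(3):
    s=r.sense();p=np.array(s["tcp_pos"]);R=np.array(s["ee_rot"]);print(s["time_s"],p,s["wrist_force"],"yaw",np.degrees(np.arctan2(R[1,0],R[0,0])),R.T@(np.array([.6554,.2160,.0955])-p))
    b=imaging.capture(["wrist","top","side"][i])
    if i!=1:cv2.imwrite(f"pics/f{i}.png",b["frame"])
    for t,z in(("filter_window",p[2]-.0205),("panel_field",.075)):
        for m in models.place_of(b,t)[:1]: print(t,m["confidence"],atz(ray(b,m["at"]),z))
a=cv2.imread("pics/f2.png");w=cv2.imread("pics/f0.png")
cv2.imwrite("pics/m9.png",np.hstack([cv2.resize(a[100:420,100:420],(400,400)),cv2.resize(w[60:380,160:480],(400,400))]))
E
```

```text
17.9833 [0.6561 0.217  0.1003] [ 0.0806  0.0008 -0.6583] yaw -90.95429321967063 [0.001  0.0007 0.0048]
filter_window 0.78 [0.6569 0.2172 0.0798]
panel_field 0.94 [0.69  0.214 0.075]
18.1333 [0.656  0.2169 0.1   ] [ 1.1606  0.0398 -1.1698] yaw -90.95630782273987 [0.0009 0.0005 0.0045]
filter_window 0.49 [0.6572 0.2167 0.0795]
panel_field 0.7 [0.6902 0.2189 0.075 ]
18.2833 [0.6559 0.2169 0.0997] [-0.4428  0.3633 -0.5225] yaw -90.9552276917577 [0.0009 0.0005 0.0042]
filter_window 0.85 [0.6537 0.2171 0.0792]
panel_field 0.98 [0.6903 0.2094 0.075 ]
```

View pics/m9.png

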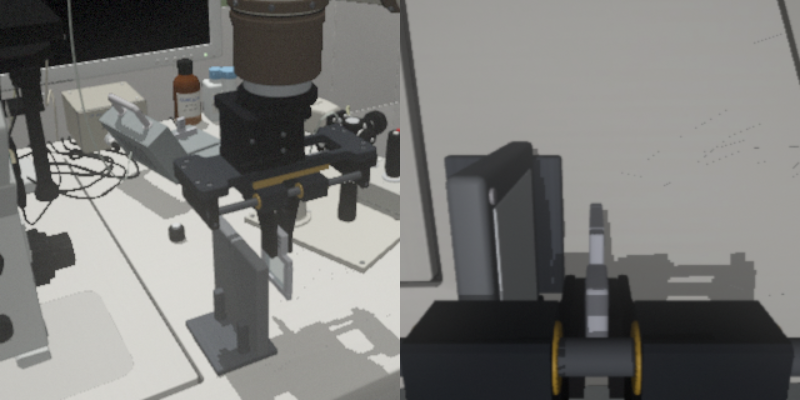

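The plate stands upright and parallel to the panel with a clear gap, and the cover is open with the bystanders in place. It needs 4 mm lower, then I settle and hand in.

Emit:
apply_moves:
  moves:
    - [[0.001,0,0.0042],0]
    - [[0,0,0],0]
    - [[0,0,0],0]
    - [[0,0,0],0]
    - [[0,0,0],0]

```text
time_s: 18.85
tcp_pos: [0.6559, 0.2159, 0.0954]
ee_rot: [[-0.017, -1.0, 0.0], [-1.0, 0.017, -0.0], [0.0, -0.0, -1.0]]
wrist_force: [0.8, 0.3, -0.8]
gripper_width: 0.088
gripper_force: 30.0
```

Emit:
apply_moves:
  moves:
    - [[0,0,0],0]
    - [[0,0,0],0]
    - [[0,0,0],0]
    - [[0,0,0],0]
    - [[0,0,0],0]

```text
time_s: 19.27
tcp_pos: [0.6559, 0.2159, 0.0955]
ee_rot: [[-0.017, -1.0, 0.0], [-1.0, 0.017, 0.0], [-0.0, -0.0, -1.0]]
wrist_force: [-0.1, -0.2, -0.6]
gripper_width: 0.087
gripper_force: 30.0
```

```bash
python3 - <<'E'
from h import *
s=r.sense();print(s["time_s"],s["tcp_pos"],s["wrist_force"],s["gripper_force"])
if abs(s["tcp_pos"][2]-.0955)<.003 and s["gripper_force"]>20: print(r.finish_job())
E
```

```text
19.2667 [0.65586283 0.21587213 0.09548896] [-0.1181897  -0.20241683 -0.61519019] 29.99937473097816
the job is handed in; nothing more can be done
None
```

I handed the job in at 19.3 s: the cover stands open and the gripper still holds the filter plate upright, facing the white field squarely. By my measurements the plate is within about 1 mm of centred and about 3 cm from the field without touching. The blank plate and the small things were not touched.

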